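Snap the sprung dust cap onto the candle pot

ROBOT

A 6-joint arm with a two-finger parallel gripper is mounted at the origin on a cart in front of the work surface, level with it; the furniture and walls round the work are solid. World frame = base frame: x ahead of the robot, y to its left, z up, the work surface at z = 0. Lengths are in mm, angles in rad, forces in N, time in s.
With the tool pointing down it reaches from about 275 to 750 mm from the base axis. Payload 10.2 kg.
Tool frame: the origin (TCP) lies on the front face of the gripper's body, between the roots of the fingers; the fingertips stand 73 mm ahead of it and the grasp point (between the pads) lies ctrl.grip_depth ahead of it (ctrl.grip_depth is the distance from the TCP to the grasp point, in mm); z points along the fingers, y is the direction in which the jaws open and shut (so a half turn about z gives the same grasp; the last joint's range is limited). The gripper opens to 85 mm and grips with 20 to 120 N. Pads are 22 mm wide; open, the fingers measure 114 mm over their backs; the gripper's body (76 mm by 85 mm) begins 54 mm behind the grasp point. The pads swing forward as they close: fully open they stand 13 mm farther back than shut.
Start: joints at [-1.349, 0.313, 1.498, -0, 1.331, -0.223], TCP at [225.884, -473.928, 303.894] pointing down, gripper open.
Joint ranges: [-2.94, 2.94], [-0.97, 2.17], [0.19, 2.56], [-1.23, 4.37], [0.02, 3.11], [-2.88, 2.88]. Speed limits (rad/s): [2.39, 2.39, 3.01, 3.14, 3.14, 3.14].

INTERFACE

Orientations are given as a unit quaternion [w, x, y, z].
In Python, from rig import readout, capture, ctrl, nets gives the robot as it stands. The module is installed in compiled form; this text tells all that it offers.
- The arm moves only by the tool apply_moves, never from a script. Its argument "targets" is a list of rows, each a list of 4 numbers: the shift along the tool's x, y, z in cm, then the turn about the tool's z in degrees. A call has 1 to 8 rows; each row shifts and turns the commanded pose from where the row before left it, along the tool's axes as they then stand; what a row does not reach is not made up. A row lasts 1/10 s, in which the tool goes at most 50 mm and 8.59 degrees, less where a joint would pass 70% of its speed; a pose out of reach is approached as far as the arm can. A call with a gripper value outside its range is refused whole. "grip" is the finger opening in cm, from 0 to 8.54, set as the call begins (left out, the last holds). The fingers move at their own pace and stop on an object; "force" is the grip in N (left out, the last holds). Time passes only in rows, so rows that do not move let the fingers close. It gives the time, the measured TCP pose, the force and the opening at its end, in the units of the state.
- readout.sense(): the state, without advancing time (a new reading comes with each control period).
- capture(name): name is "side" or "top" or "wrist"; returns a dict with "img" (480x640x3 uint8, red, green, blue), "fov_y" (degrees; the focal length in pixels is half the picture's height over the tangent of half this angle, whatever the lens; pixels are square), "cx", "cy" (the principal point, pixels), "eye" and "rotation" of the camera in the world. Camera axes: x right, y down, z forward; pixel columns grow to the right and rows downward; lengths in mm; the calibration is good to about 2 mm. A picture is of the moment at which its call begins. There is no depth.
- ctrl.finish_job(): hands the job in, once; it reports no verdict.
Trained networks look in the newest picture that a camera, given by its name, has taken for a name from the list of things; names that differ only in an ending like _2 or _b are one class to them, and where a whole thing is asked for, a point or a joint stands for the part that bears it (a point fixed in the world has none). Each returns a list of dicts, best first, with "score" (0 to 1); they miss things now and then, are a little off and sometimes report something else, mostly with a low value. They report only what shows in the picture. A call takes as long as a camera call. They do not tell look-alikes from the thing itself.
- nets.boxes_of(camera, target): "location" ([column, row] as shares, 0 to 1, of the picture: columns of its width, rows of its height, amid what is visible of it).
The state is a dict: "time_s": time; "joints": joint angles; "dq": joint speeds; "tau": joint torques, N m; "eef_pos": TCP position; "ee_rot": TCP orientation; "force": force on the tool from outside, world axes, zero at the start; "wrist_torque": the same for the moment, N m; "grip_width": opening from 0.0 (shut) to 1.0 (fully open).
Only numpy, scipy, OpenCV 4.12 (cv2) and the standard library are available. Lean on these libraries where they do the work, as an engineer would, in place of code of your own. Each camera call takes 0.05 s, during which the arm holds its last target.

TASK

Close the terracotta candle pot with its sprung wooden dust cap: pinch the cap's two black tabs together, lower it into the pot's mouth until its flange lies flat on the rim, and let go so that both tabs spring out under the rim. Keep the pot standing where it is and leave the tealights, matchbox and dark votive alone.

Things in the scene. Friction and masses are not known exactly. Their poses are not given: they have to be found in the camera images.
- cap_grip (a point): Where to pinch the loose dust cap (0.12 kg, stands upright on the table): on its axis, half-way up its two upright black lugs, 37 mm above its underside and 17 mm above the flange's top. z up; y is the line through both lugs, along which they are pinched. Each lug is 24 mm wide (x), 8 thick (y), 34.5 high above the flange; outer faces 52 mm apart when free, 32 fully pinched.
- cap_flange (a point): Centre of the underside of the cap's light wood flange (96 mm diameter, 5 mm thick), on the axis, 22 mm below cap_grip. Under it is a round plug, 72 mm in diameter, 15 deep, tapering to 64 at its foot. Two black noses poke out of the plug along +y and -y, each 16 mm wide, top face 8 mm below this point, tip 45 mm from the axis when free and 35 pinched; they move with the lugs.
- pot_mouth (a point): Centre of the pot's mouth at the rim's top, 70 mm above its underside; z up. Loose upright terracotta pot, 0.8 kg, 106 mm outer diameter, wax 43 mm below the rim. The mouth is 80 mm wide; its rim is a 6 mm thick inward lip, below it the inside widens to 96 mm. Noses that are not pinched catch on the rim: pushing alone does not work. With the cap home, cap_flange lies at this point.
- tab_a (a joint): Travel of the lug with its nose on the cap's +y side, m: 0 sprung fully out, 0.010 pinched fully in (end stop). Spring force on the lug 1.5 N at 0, 3.7 N at 0.010.
- tab_b (a joint): The same for the lug with its nose on the cap's -y side.
- side_votive_mid (a point): Centre, half-way up, of a bystander: small round dark grey glass votive, 60 mm wide, 44 mm high, on the table. Not to be disturbed.
- matches_mid (a point): Centre, half-way up, of a bystander: matchbox lying flat, 36x55 mm, 16 mm high, on the table. Not to be disturbed. Left of it (+y) stand the fixed soap boxes, whose raised lids reach about 180 mm above the table: carry the hand across well above them.
- tealight_l_mid (a point): Centre, half-way up, of a bystander: tealight, 38 mm in diameter, 20 mm high, on the table. Not to be disturbed.
- tealight_r_mid (a point): Centre, half-way up, of a bystander: tealight, 38 mm in diameter, 20 mm high, on the table. Not to be disturbed.
Things that resemble listed ones, but are neither listed nor needed, are in the scene too. Several things look just like the part that bears pot_mouth: the one meant starts farthest from the robot's base.

How it is judged (in metres and radians):
At the end, for the whole second after the job is handed in: The cap sits in the pot's mouth: centred within 6.5 mm, flange on the rim (cap_flange 3 mm below to 2.5 mm above pot_mouth), level with it within 0.06 rad, both tabs sprung out (each joint under 4 mm) and at rest, the pot upright on the table within 40 mm of its start (horizontal distance between cap_flange and pot_mouth below 0.0065 m and z of cap_flange in the frame of pot_mouth between -0.003 and 0.0025 m and angle between the z axis of cap_grip and the z axis of pot_mouth, either way round below 0.06 rad and value of joint each of tab_a, tab_b below 0.004 m and angle between pot_mouth's own z axis and vertical below 0.05 rad and height (world z) of pot_mouth below 0.076 m and distance of pot_mouth from where it was at the start of the episode below 0.04 m and velocity of joint each of tab_a, tab_b below 0.01 m/s); the robot touches nothing.
It fails at once if the pot is tipped over or carried off (angle between pot_mouth's own z axis and vertical above 0.35 rad or distance of pot_mouth from where it was at the start of the episode above 0.06 m).
It fails at once if a bystander is moved by more than 30 mm (distance of any of side_votive_mid, matches_mid, tealight_l_mid, tealight_r_mid from where it was at the start of the episode above 0.03 m).
It also fails if it takes over 48 s, if anything falls off the work surface, if the arm or the gripper's body presses on something with over 40 N, if the wrist force passes 120 N, or if a joint passes its speed limit or range.

## Working session

There is one attempt and no reset: what is moved stays moved. The work goes in short steps, Python scripts to look and compute and a tool call to move; the robot and the scene stay as the last step left them, time stands still between calls to the robot, and variables do not carry over. Pictures are saved under pics/ and viewed, and the job is handed in when it is done.

Besides the shell and the picture viewer there is one more tool, called after "Request:" as name(argument=value, ...) on one line, values as JSON. apply_moves: Moves the arm, as the interface text tells. Its arguments: {"type":"object","properties":{"targets":{"type":"array"},"grip":{"type":"number"},"force":{"type":"number"}},"required":["targets"]}

```bash
ls; mkdir -p pics
python3 - <<'E'
from rig import readout,capture,ctrl,nets
import cv2
print(readout.sense()); print(ctrl.grip_depth)
for n in("side","top","wrist"):
    c=capture(n); cv2.imwrite(f"pics/{n}0.png",c["img"][:,:,::-1]); print(n,c["fov_y"],c["cx"],c["cy"],c["eye"],c["rotation"])
    for t in("cap_grip","pot_mouth","cap_flange"):
        print(t,[(round(d["score"],2),[round(d["location"][0]*640),round(d["location"][1]*480)]) for d in nets.boxes_of(n,t)])
E
```

```text
pics
{'time_s': 0.0, 'joints': array([-1.34939097e+00,  3.13466838e-01,  1.49845821e+00,  1.86224502e-05,
        1.33099450e+00, -2.23393640e-01]), 'dq': array([ 0.00191482, -0.00048647, -0.00137101,  0.00128929,  0.0020619 ,
        0.00168322]), 'tau': array([-1.60467716e-04, -4.12263429e+01, -2.59737843e+01, -2.86165568e-04,
        4.12223657e-03, -2.25379033e-06]), 'eef_pos': array([ 225.85229008, -473.74983023,  303.31844255]), 'ee_rot': array([-6.63440903e-04,  9.75371273e-01,  2.20568445e-01,  9.70287489e-06]), 'force': array([0.88542711, 0.02454628, 0.2170838 ]), 'wrist_torque': array([-0.01390247, -0.02350355,  0.05536694]), 'grip_width': 1.001068500837992}
53.900000000000006
side 54.53163710833622 325.7029479909748 232.8625172109813 [ 116.44535709 -845.65177418  436.3518636 ] [-0.53500312  0.81094325 -0.20417094  0.12023697]
cap_grip [(0.61, [360, 332])]
pot_mouth [(0.88, [338, 208]), (0.59, [448, 271])]
cap_flange [(0.96, [360, 328])]
top 53.726718054322546 315.8225269232833 240.5364506980595 [ 394.28266722 -132.85258653 1097.44078228] [-0.03243943  0.71028371 -0.70235513  0.03379369]
cap_grip [(0.88, [400, 275])]
pot_mouth [(0.96, [386, 181]), (0.87, [194, 189])]
cap_flange [(0.86, [400, 273]), (0.43, [348, 320])]
wrist 64.75002257921456 316.8050018118165 244.37489115416997 [ 291.36400889 -441.81280565  372.90492624] [ 0.12116793  0.83704885 -0.52805692 -0.07631144]
cap_grip []
pot_mouth []
cap_flange []
```

View pics/top0.png

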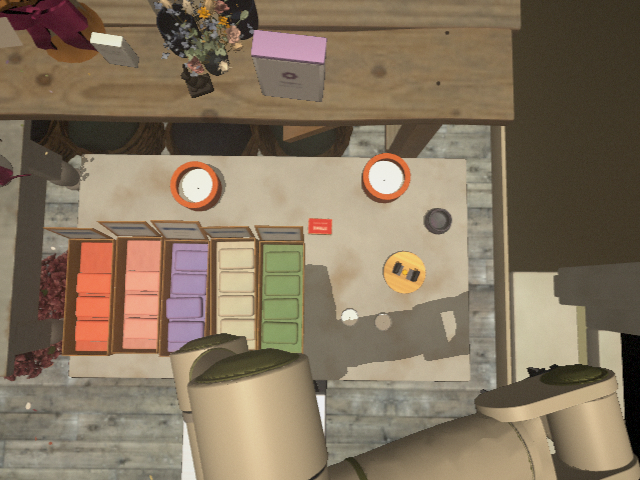

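View pics/side0.png

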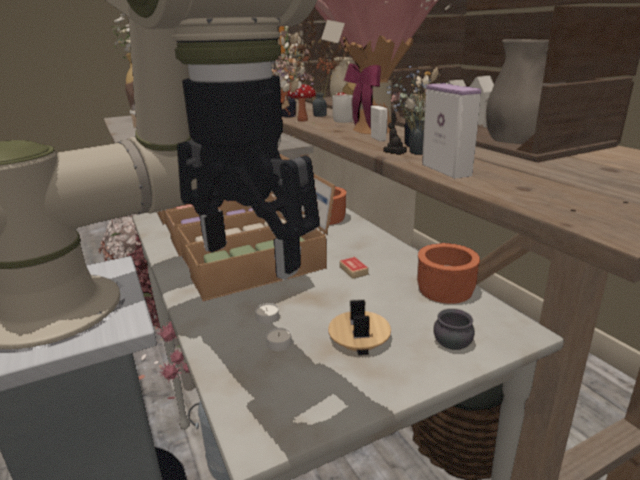

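View pics/wrist0.png

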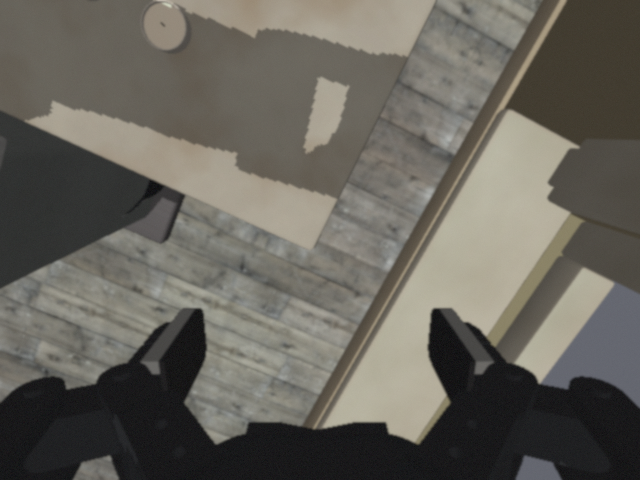

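```bash
cat > h.py <<'E'
import numpy as np,cv2
from scipy.spatial.transform import Rotation as R
from rig import readout,capture,ctrl,nets
def K(c):
    f=240/np.tan(np.radians(c["fov_y"]/2)); return f,c["cx"],c["cy"]
def rot(c): 
    q=np.array(c["rotation"]); return R.from_quat(q[[1,2,3,0]]).as_matrix()
def ray(c,u,v):
    f,cx,cy=K(c); return rot(c)@np.array([(u-cx)/f,(v-cy)/f,1.])
def onz(c,u,v,z):
    d=ray(c,u,v); e=np.array(c["eye"]); return e+d*(z-e[2])/d[2]
def proj(c,p):
    f,cx,cy=K(c); q=rot(c).T@(np.array(p)-c["eye"]); return np.array([cx+f*q[0]/q[2],cy+f*q[1]/q[2]])
def blob(mask):
    n,l,s,ce=cv2.connectedComponentsWithStats(mask.astype(np.uint8)); return n,l,s,ce
E
python3 - <<'E'
from h import *
c=capture("top"); im=c["img"]; hsv=cv2.cvtColor(im,cv2.COLOR_RGB2HSV)
# pots
m=(hsv[...,0]<12)&(hsv[...,1]>170)&(hsv[...,2]>90)
m[215:]=0; m[:150]=0
n,l,s,ce=blob(m)
for i in range(1,n):
    if s[i,4]>200:
        cn=cv2.findContours((l==i).astype(np.uint8),cv2.RETR_EXTERNAL,cv2.CHAIN_APPROX_NONE)[0][0]
        print("pot",s[i],cv2.fitEllipse(cn))
        # inner edge
        w=(im.min(2)>150)
        u,v=cv2.fitEllipse(cn)[0]; p=onz(c,u,v,65); print(p,np.hypot(p[0],p[1]))
m=(hsv[...,0]>12)&(hsv[...,0]<25)&(hsv[...,1]>110)&(hsv[...,2]>130); m[:,:370]=0;m[:,440:]=0;m[:240]=0;m[310:]=0
n,l,s,ce=blob(m); i=1+np.argmax(s[1:,4])
cn=cv2.findContours((l==i).astype(np.uint8),cv2.RETR_EXTERNAL,cv2.CHAIN_APPROX_NONE)[0][0]
e=cv2.fitEllipse(cn); print("cap",s[i],e,onz(c,*e[0],19))
crop=im[240:305,370:440]; cv2.imwrite("pics/crop1.png",cv2.resize(crop[:,:,::-1],None,fx=8,fy=8,interpolation=cv2.INTER_CUBIC))
crop=im[145:210,350:420]; cv2.imwrite("pics/crop2.png",cv2.resize(crop[:,:,::-1],None,fx=8,fy=8,interpolation=cv2.INTER_CUBIC))
for t in("side_votive_mid","matches_mid","tealight_l_mid"):
    for d in nets.boxes_of("top",t): print(t,round(d["score"],2),onz(c,d["location"][0]*640,d["location"][1]*480,12).round())
E
```

```text
pot [363 153  47  47 647] ((386.1897888183594, 175.90072631835938), (45.53915023803711, 45.864585876464844), 115.7586669921875)
[ 637.06159464 -288.74511833   65.        ] 699.4435064614538
pot [171 162  47  46 646] ((193.93487548828125, 184.3944549560547), (45.147701263427734, 46.33967590332031), 61.308319091796875)
[612.97686676 136.67160073  65.        ] 628.0284751778618
cap [ 384  251   42   43 1170] ((404.1336975097656, 272.08154296875), (40.67531967163086, 41.60990905761719), 146.1229705810547) [ 425.90692669 -335.86837708   19.        ]
side_votive_mid 0.68 [ 542. -408.   12.]
matches_mid 0.77 [ 534. -143.   12.]
tealight_l_mid 0.65 [ 320. -211.   12.]
```

View pics/crop1.png

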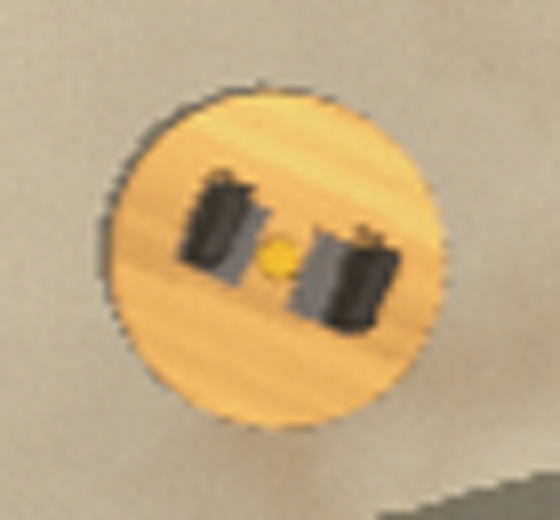

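View pics/crop2.png

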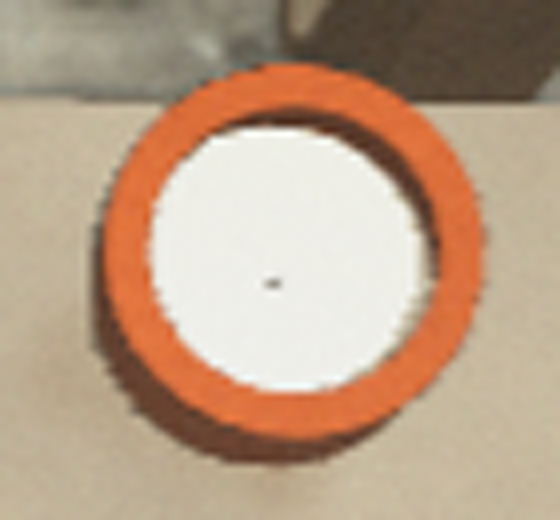

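```bash
cat >> h.py <<'E'
def plan(target,yaw):
    s=readout.sense(); p=s["eef_pos"]; q=s["ee_rot"]; M=R.from_quat(q[[1,2,3,0]]).as_matrix()
    d=M.T@(np.array(target)-p)
    y=np.degrees(np.arctan2(M[1,1],M[0,1])); t=-( (yaw-y+90)%180-90)
    print("tool shift cm",(d/10).round(2),"turn(tool) deg",round(t,1),"now",p.round(1),"yaw",round(y,1),"tilt",M[:,2].round(4),"t",s["time_s"],"j6",s["joints"][5].round(2),"F",s["force"].round(1),"g",s["grip_width"])
E
python3 - <<'E'
from h import *
c=capture("top")
a=onz(c,370+222/8-.5,240+224/8-.5,54.5);b=onz(c,370+362/8-.5,240+288/8-.5,54.5)
print(a,b,(a+b)/2,np.linalg.norm(a-b),np.degrees(np.arctan2(*(a-b)[[1,0]])))
print(onz(c,404.13,272.08,20),onz(c,386.19,175.9,70))
plan([426,-336,200],64)
E
```

```text
[ 434.75883565 -314.09904325   54.5       ] [ 417.63004458 -352.46853704   54.5       ] [ 426.19444011 -333.28379014   54.5       ] 42.01920438210798 65.94320740724794
[ 425.88100657 -335.67175018   20.        ] [ 635.88747896 -287.9906183    70.        ]
tool shift cm [24.   -3.84 10.39] turn(tool) deg 51.5 now [ 225.9 -473.9  303.9] yaw -64.5 tilt [-0.e+00  1.e-04 -1.e+00] t 0.85 j6 -0.22 F [-1.3 -0.1 -0.2] g 1.0004786663368388
```

Request:
apply_moves(targets=[[4,-0.64,0.8,0],[4,-0.64,0.8,0],[4,-0.64,0.8,0],[4,-0.64,0.8,0],[4,-0.64,0.8,0],[4,-0.64,0.8,0],[0,0,0,8.5],[0,0,0,8.5]])

```text
time_s: 1.65
eef_pos: [426.8, -335.1, 255.5]
ee_rot: [-0.0, 0.997, 0.072, -0.0]
force: [-0.2, 0.0, 0.2]
grip_width: 0.997
```

Request:
apply_moves(targets=[[0,0,0,8.5],[0,0,0,8.5],[0,0,0,8.5],[0,0,0,8.0],[0,0,0,0],[0,0,0,0]])

```text
time_s: 2.25
eef_pos: [426.0, -336.0, 255.9]
ee_rot: [0.0, 0.977, -0.215, 0.0]
force: [0.1, -0.3, -0.4]
grip_width: 0.999
```

Run:
```python
from h import *
c=capture("wrist"); cv2.imwrite("pics/w1.png",c["img"][:,:,::-1])
plan([426,-335.5,200],65)
print(proj(c,[426,-335.5,20]),proj(c,[426,-335.5,54.5]))
u=np.array([np.cos(np.radians(65.9)),np.sin(np.radians(65.9)),0])*22
for s in(1,-1): print(proj(c,np.array([426,-335.5,54.5])+s*u))
```

```text
tool shift cm [-0.02 -0.05  5.59] turn(tool) deg 0.2 now [ 426.  -336.   255.9] yaw -114.8 tilt [-0.  0. -1.] t 2.3 j6 1.12 F [-0.1 -0.2  0.9] g 1.005045763017258
[317.51981081 223.69488629] [317.61217363 234.46671515]
[287.86441387 234.80661381]
[347.37478214 234.12664682]
```

View pics/w1.png

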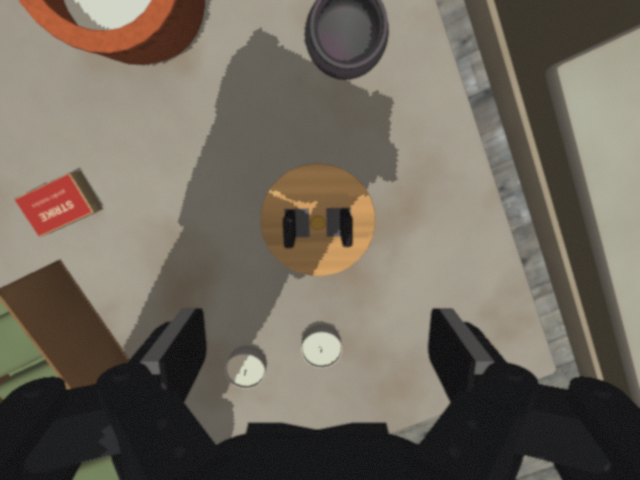

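Run:
```python
from h import *
c=capture("wrist"); im=c["img"]; hsv=cv2.cvtColor(im,cv2.COLOR_RGB2HSV)
m=(hsv[...,0]>8)&(hsv[...,0]<25)&(hsv[...,1]>110); m[:150]=0;m[290:]=0;m[:,:240]=0;m[:,400:]=0
n,l,s,ce=blob(m); i=1+np.argmax(s[1:,4])
cn=cv2.findContours((l==i).astype(np.uint8),cv2.RETR_EXTERNAL,cv2.CHAIN_APPROX_NONE)[0][0]
e=cv2.fitEllipse(cv2.convexHull(cn)); print(s[i],e,onz(c,*e[0],18))
cv2.imwrite("pics/w1c.png",cv2.resize(im[160:285,250:385,::-1],None,fx=5,fy=5,interpolation=cv2.INTER_CUBIC))
```

```text
[ 261  164  114  111 8169] ((317.5597839355469, 219.28805541992188), (110.89810180664062, 113.32247924804688), 95.57179260253906) [ 428.95800317 -336.90542672   18.        ]
```

View pics/w1c.png

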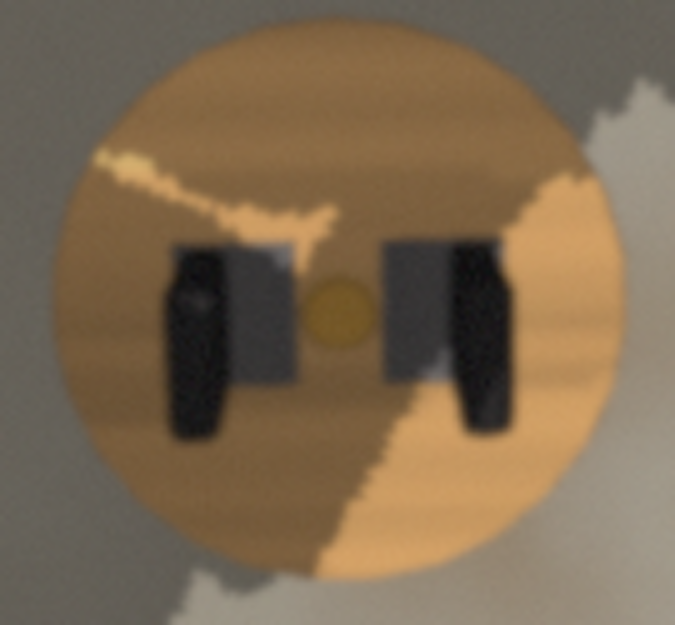

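Request:
apply_moves(targets=[[0.15,0,4,0],[0,-0.05,4,0],[0,0,4,0],[0,0,2.5,0],[0,0,1.0,0],[0,0,0,0],[0,0,0,0]])

```text
time_s: 3.05
eef_pos: [428.0, -336.7, 102.2]
ee_rot: [0.001, 0.976, -0.216, 0.001]
force: [0.9, -0.6, -0.6]
grip_width: 1.0
```

Run:
```python
from h import *
c=capture("wrist"); cv2.imwrite("pics/w2.png",c["img"][:,:,::-1])
c=capture("side"); cv2.imwrite("pics/s2.png",cv2.resize(c["img"][230:400,250:480,::-1],None,fx=3,fy=3,interpolation=cv2.INTER_CUBIC))
plan([427.5,-336,97],65)
```

```text
tool shift cm [-0.08 -0.04  0.54] turn(tool) deg 0.0 now [ 428.  -336.7  102.4] yaw -115.0 tilt [ 0.0018 -0.0021 -1.    ] t 3.15 j6 1.13 F [0.4 0.4 0.1] g 0.9980617513665447
```

View pics/w2.png

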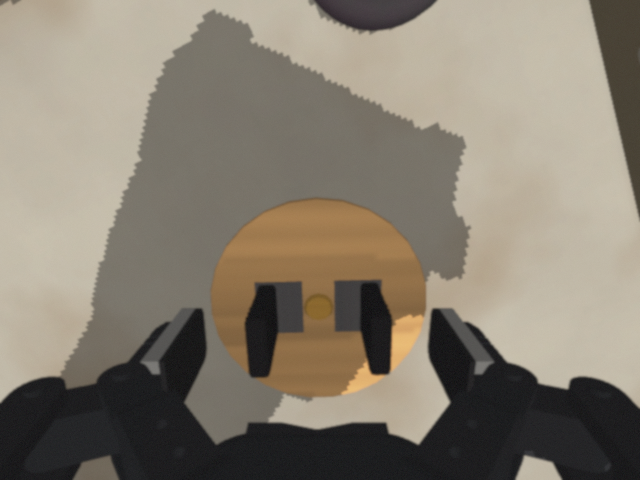

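View pics/s2.png

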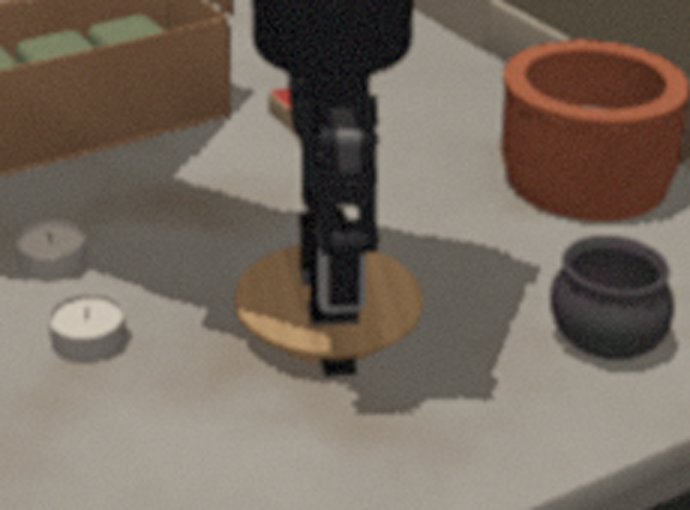

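Request:
apply_moves(targets=[[0,0,0.5,0],[0,0,0,0],[0,0,0,0]])

```text
time_s: 3.45
eef_pos: [427.6, -336.2, 96.0]
ee_rot: [0.0, 0.976, -0.217, 0.0]
force: [1.0, -0.5, 1.0]
grip_width: 0.999
```

Request:
apply_moves(targets=[[0,0,0,0],[0,0,0,0],[0,0,0,0],[0,0,0,0],[0,0,0,0],[0,0,0,0],[0,0,0,0],[0,0,0,0]], grip=2.8, force=30)

```text
time_s: 4.25
eef_pos: [427.8, -336.4, 96.8]
ee_rot: [0.0, 0.976, -0.217, 0.0]
force: [-0.5, 1.6, 8.2]
grip_width: 0.345
```

Run:
```python
from h import *
c=capture("wrist"); cv2.imwrite("pics/w3.png",c["img"][:,:,::-1])
c=capture("side"); cv2.imwrite("pics/s3.png",cv2.resize(c["img"][230:400,250:480,::-1],None,fx=3,fy=3,interpolation=cv2.INTER_CUBIC))
plan([427.5,-336,200],65);print(ctrl.grip_depth)
```

```text
tool shift cm [ -0.04  -0.02 -10.33] turn(tool) deg -0.0 now [ 427.8 -336.4   96.7] yaw -115.0 tilt [ 8.e-04 -9.e-04 -1.e+00] t 4.35 j6 1.13 F [-1.6  1.6  7.3] g 0.34890126760556617
53.900000000000006
```

View pics/w3.png

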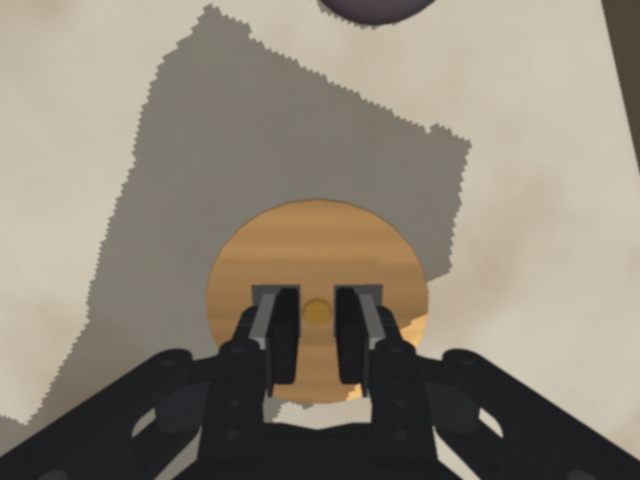

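View pics/s3.png

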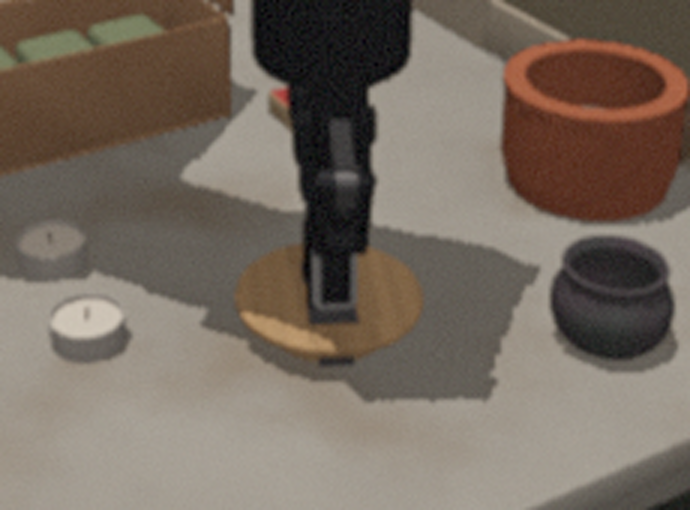

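Request:
apply_moves(targets=[[0,0,-1,0],[0,0,-2,0],[0,0,-3,0],[0,0,-3,0],[0,0,-3,0],[0,0,-1,0],[0,0,0,0],[0,0,0,0]])

```text
time_s: 5.15
eef_pos: [427.2, -335.8, 224.5]
ee_rot: [-0.001, 0.976, -0.217, -0.001]
force: [-0.4, -0.1, -0.9]
grip_width: 0.343
```

Run:
```python
from h import *
c=capture("wrist"); cv2.imwrite("pics/w4.png",c["img"][:,:,::-1])
c=capture("side"); cv2.imwrite("pics/s4.png",cv2.resize(c["img"][180:380,250:480,::-1],None,fx=3,fy=3,interpolation=cv2.INTER_CUBIC))
c=capture("top"); cv2.imwrite("pics/t4.png",c["img"][:,:,::-1])
plan([636,-288.5,230],65)
```

```text
tool shift cm [ 16.9  -13.12  -0.58] turn(tool) deg -0.0 now [ 427.3 -335.9  224.5] yaw -115.0 tilt [-0.0017  0.002  -1.    ] t 5.3 j6 1.13 F [ 0.1  0.5 -0.7] g 0.345529210886431
```

View pics/w4.png

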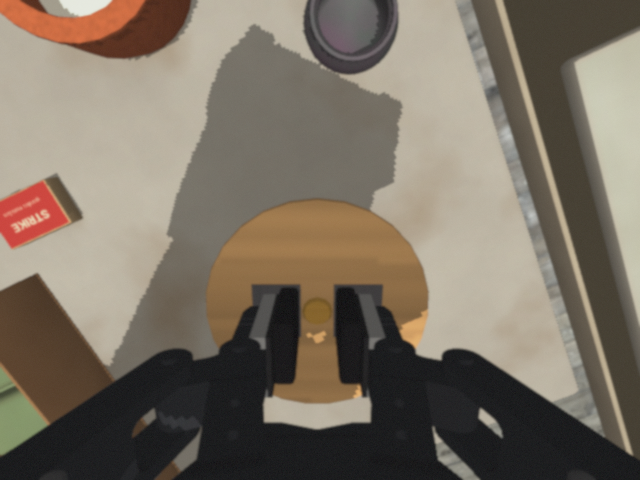

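View pics/s4.png

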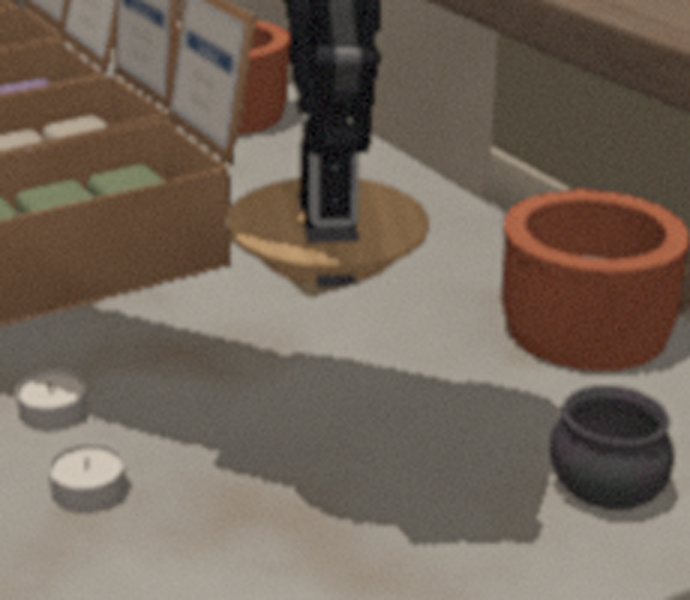

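Request:
apply_moves(targets=[[1.0,-3.3,0,0],[1.0,-3.3,0,0],[1.0,-3.3,0,0],[1.0,-3.2,0,0],[0,0,0,0],[0,0,0,0]])

```text
time_s: 5.9
eef_pos: [519.2, -234.0, 225.0]
ee_rot: [-0.0, 0.976, -0.216, -0.001]
force: [-0.0, -0.9, -1.0]
grip_width: 0.344
```

```bash
cat > f.py <<'E'
from h import *
def fit(m):
    n,l,s,ce=blob(m); i=1+np.argmax(s[1:,4])
    cn=max(cv2.findContours((l==i).astype(np.uint8),cv2.RETR_EXTERNAL,cv2.CHAIN_APPROX_NONE)[0],key=len)
    return cv2.fitEllipse(cv2.convexHull(cn)),s[i]
def masks(im):
    hsv=cv2.cvtColor(im,cv2.COLOR_RGB2HSV)
    return (hsv[...,0]>9)&(hsv[...,0]<25)&(hsv[...,1]>110),(hsv[...,0]<9)&(hsv[...,1]>150)
E
python3 - <<'E'
from f import *
c=capture("wrist"); im=c["img"]; cv2.imwrite("pics/w5.png",im[:,:,::-1])
plan([636,-288.5,230],65); p=readout.sense()["eef_pos"]
w,o=masks(im)
w[:180]=0; w[410:]=0
e,s=fit(w);print("cap",e,s,onz(c,*e[0],p[2]-96.6+18)-p)
e,s=fit(o);print("pot",e,s,onz(c,*e[0],68))
E
```

```text
tool shift cm [12.89 -0.07 -0.5 ] turn(tool) deg -0.0 now [ 518.9 -234.6  225.2] yaw -115.0 tilt [-1.2e-03  5.0e-04 -1.0e+00] t 5.95 j6 1.38 F [-0.   0.3 -0.9] g 0.3418822970091285
cap ((224.23284912109375, 331.4674072265625), (227.6662139892578, 439.10467529296875), 72.20973205566406) [    0   199   427   211 28255] [  7.59881137  42.91110135 -78.6       ]
pot ((196.790283203125, 245.13888549804688), (57.012752532958984, 95.7114486694336), 8.611700057983398) [ 167  235   61   60 1366] [ 555.26734382 -167.09935693   68.        ]
```

View pics/w5.png

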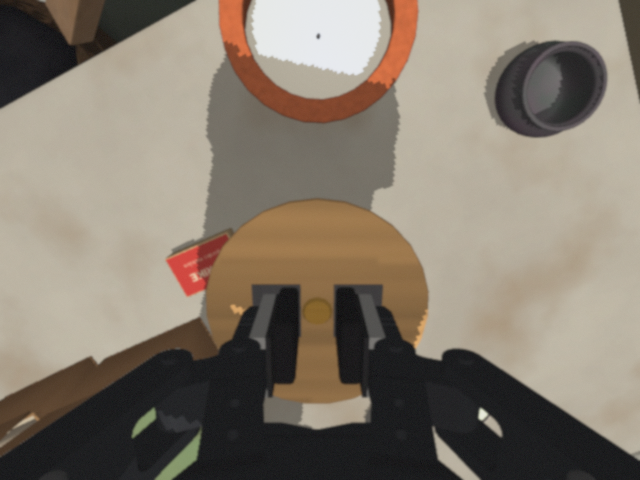

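```bash
cat >> f.py <<'E'
def circ(c,ctr,r):
    t=np.linspace(0,2*np.pi,120); return np.array([proj(c,[ctr[0]+r*np.cos(a),ctr[1]+r*np.sin(a),ctr[2]]) for a in t])
def overlay(c,circles,box,k,fn):
    x0,y0,x1,y1=box
    im=cv2.resize(c["img"][y0:y1,x0:x1,::-1],None,fx=k,fy=k,interpolation=cv2.INTER_CUBIC)
    for ctr,r,col in circles:
        q=((circ(c,ctr,r)-[x0,y0]+.5)*k).astype(int); cv2.polylines(im,[q.reshape(-1,1,2)],True,col,1)
    cv2.imwrite(fn,im)
E
python3 - <<'E'
from f import *
P=[636,-288.3,70]
p=readout.sense()["eef_pos"]; F=[p[0],p[1],p[2]-96.6+20]
G=(0,255,0);B=(255,0,0)
c=capture("wrist"); overlay(c,[(P,53,G),(P,40,B),(F,48,G),([F[0],F[1],F[2]-5],48,B)],(190,0,450,420),1.4,"pics/o1.png")
c=capture("side"); overlay(c,[(P,53,G),(P,40,B)],(400,230,500,310),6,"pics/o2.png")
c=capture("top"); overlay(c,[(P,53,G),(P,40,B)],(350,145,420,210),7,"pics/o3.png")
E
```

```text
(no output)
```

View pics/o1.png

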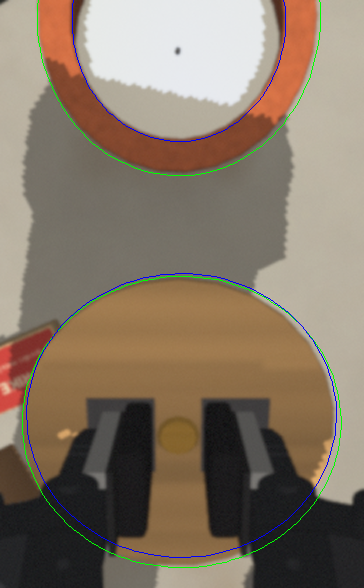

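View pics/o2.png

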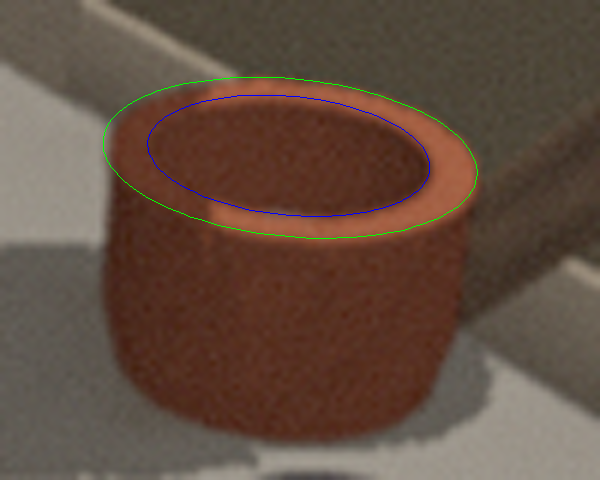

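View pics/o3.png

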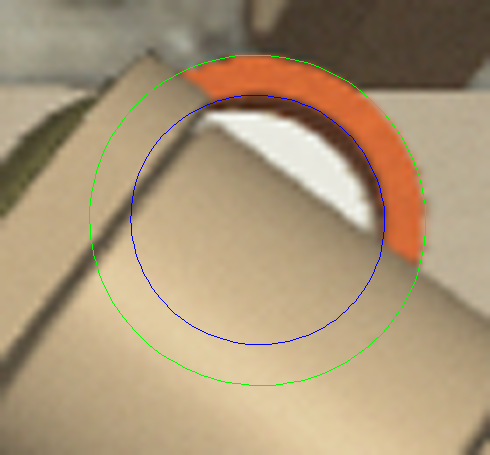

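Request:
apply_moves(targets=[[3.2,0,0,0],[3.2,0,0,0],[3.2,-0.05,0,0],[3.2,0,0,0],[0,0,2,0],[0,0,2,0],[0,0,0,0],[0,0,0,0]])

```text
time_s: 6.9
eef_pos: [635.2, -288.6, 186.4]
ee_rot: [-0.0, 0.976, -0.217, 0.0]
force: [0.1, -0.7, -0.4]
grip_width: 0.345
```

```bash
cat > chk.py <<'E'
import sys
from f import *
plan([636,-288.3,152],65)
p=readout.sense()["eef_pos"]; P=[636,-288.3,70]; F=[p[0],p[1],p[2]-96.6+20]
G=(0,255,0);B=(255,0,0)
c=capture("side"); overlay(c,[(P,53,G),(P,40,B),(F,48,G),([F[0],F[1],F[2]-5],48,B)],(390,170,500,310),5.4 if 0 else 5,"pics/%s_s.png"%sys.argv[1])
c=capture("wrist"); overlay(c,[(P,53,G),(P,40,B),(F,48,B)],(150,150,490,480),1.7,"pics/%s_w.png"%sys.argv[1])
E
sed -i 's/5.4 if 0 else 5/4/' chk.py; python3 chk.py a
```

```text
tool shift cm [ 0.06 -0.07  3.44] turn(tool) deg -0.1 now [ 635.2 -288.6  186.4] yaw -115.1 tilt [ 0.  0. -1.] t 6.9 j6 1.41 F [ 0.1 -0.7 -0.4] g 0.3445727758174663
```

View pics/a_s.png

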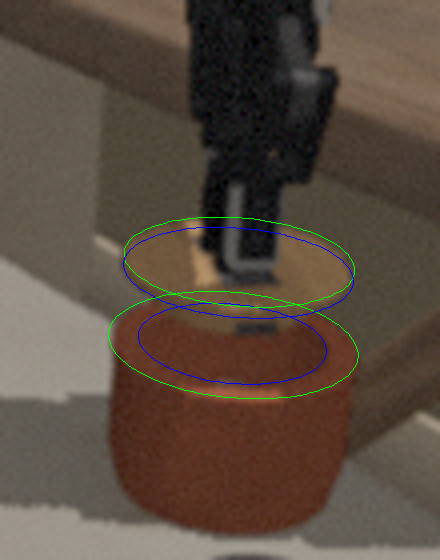

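View pics/a_w.png

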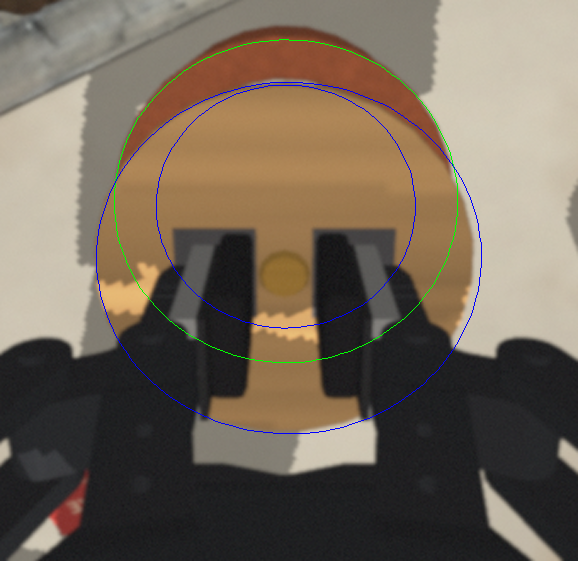

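Request:
apply_moves(targets=[[0.06,0,1.0,0],[0,0,0.7,0],[0,0,0.4,0],[0,0,0.4,0],[0,0,0,0],[0,0,0,0]])

```text
time_s: 7.6
eef_pos: [636.0, -288.3, 161.0]
ee_rot: [0.0, 0.976, -0.217, 0.0]
force: [-0.2, -0.8, 0.1]
grip_width: 0.344
```

```bash
python3 chk.py b
```

```text
tool shift cm [-0.  -0.   0.9] turn(tool) deg -0.0 now [ 636.  -288.3  161. ] yaw -115.0 tilt [ 1.e-04 -1.e-04 -1.e+00] t 7.6 j6 1.41 F [-0.2 -0.8  0.1] g 0.3440583037047404
```

View pics/b_s.png

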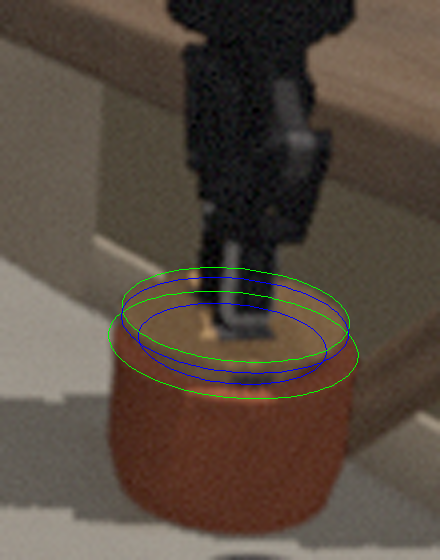

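View pics/b_w.png

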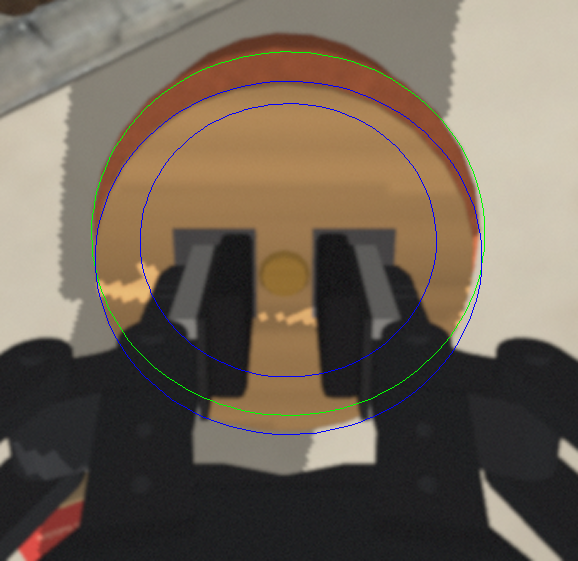

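Request:
apply_moves(targets=[[0,0,0.4,0],[0,0,0.3,0],[0,0,0.2,0],[0,0,0,0],[0,0,0,0]])

```text
time_s: 8.2
eef_pos: [636.0, -288.3, 151.9]
ee_rot: [-0.0, 0.976, -0.217, 0.0]
force: [-0.2, -0.1, -0.1]
grip_width: 0.344
```

Request:
apply_moves(targets=[[0,0,0.1,0],[0,0,0,0],[0,0,0,0]])

```text
time_s: 8.5
eef_pos: [636.0, -288.3, 151.9]
ee_rot: [0.0, 0.976, -0.217, 0.0]
force: [-2.8, 1.1, 5.7]
grip_width: 0.348
```

```bash
python3 chk.py c
```

```text
tool shift cm [-0.    0.   -0.01] turn(tool) deg -0.0 now [ 636.  -288.3  151.9] yaw -115.0 tilt [ 5.e-04 -4.e-04 -1.e+00] t 8.5 j6 1.41 F [-2.8  1.1  5.7] g 0.3475088857298085
```

View pics/c_s.png

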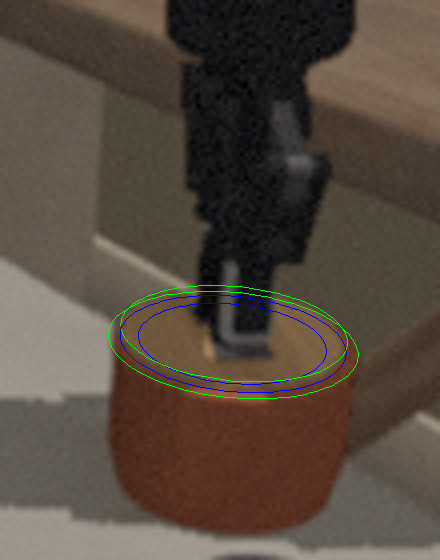

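View pics/c_w.png

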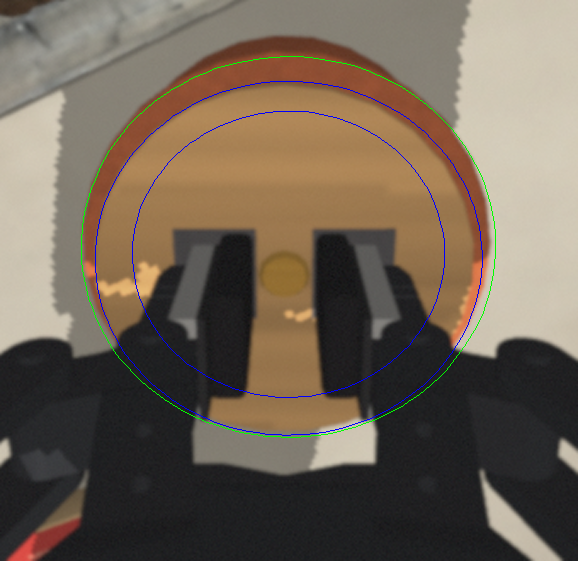

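Request:
apply_moves(targets=[[0,0,0.05,0],[0,0,0,0],[0,0,0,0]])

```text
time_s: 8.9
eef_pos: [636.1, -288.3, 151.9]
ee_rot: [0.0, 0.976, -0.217, 0.0]
force: [-3.5, 2.4, 8.9]
grip_width: 0.339
```

Request:
apply_moves(targets=[[0,0,0,0],[0,0,0,0],[0,0,0,0],[0,0,0,0],[0,0,0,0]], grip=4.6)

```text
time_s: 9.4
eef_pos: [636.0, -288.3, 150.2]
ee_rot: [-0.0, 0.976, -0.217, -0.0]
force: [0.3, -0.4, -0.7]
grip_width: 0.538
```

Request:
apply_moves(targets=[[0,0,0,0],[0,0,0,0],[0,0,0,0],[0,0,0,0],[0,0,0,0],[0,0,0,0]], grip=8.5)

```text
time_s: 10.0
eef_pos: [636.0, -288.3, 150.4]
ee_rot: [0.0, 0.976, -0.217, 0.0]
force: [0.8, 0.5, 0.2]
grip_width: 0.999
```

```bash
python3 chk.py d
```

```text
tool shift cm [ 0.   -0.   -0.16] turn(tool) deg -0.0 now [ 636.  -288.3  150.4] yaw -115.0 tilt [ 0. -0. -1.] t 10.0 j6 1.41 F [0.8 0.5 0.2] g 0.9992358695054587
```

View pics/d_w.png

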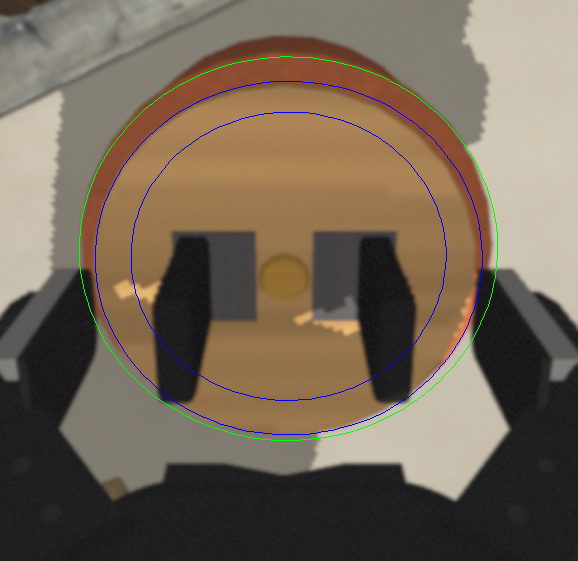

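View pics/d_s.png

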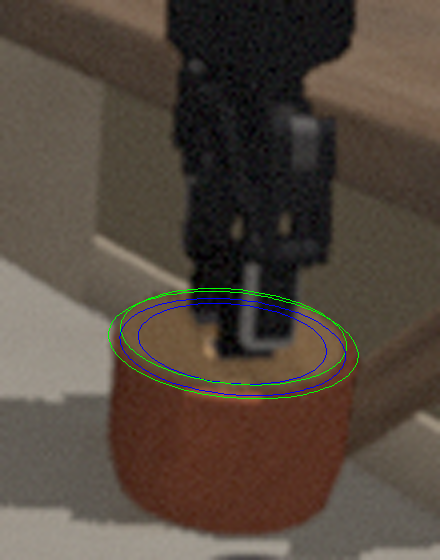

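Request:
apply_moves(targets=[[0,0,-1,0],[0,0,-3,0],[0,0,-3,0],[0,0,-3,0],[0,0,-2,0],[0,0,0,0],[0,0,0,0]])

```text
time_s: 10.8
eef_pos: [635.9, -288.2, 270.3]
ee_rot: [0.0, 0.976, -0.217, -0.0]
force: [-0.3, 0.6, -0.3]
grip_width: 0.997
```

Run:
```python
from f import *
P=[636,-288.3,70];F=[636,-288.3,75];G=(0,255,0);B=(255,0,0)
c=capture("side"); overlay(c,[(P,53,G),(F,48,B)],(400,230,500,310),6,"pics/e_s.png")
c=capture("wrist"); overlay(c,[(P,53,G),(F,48,B)],(220,150,430,330),3,"pics/e_w.png")
print(readout.sense()["eef_pos"])
```

```text
[ 635.70486112 -288.14107889  268.94256636]
```

View pics/e_w.png

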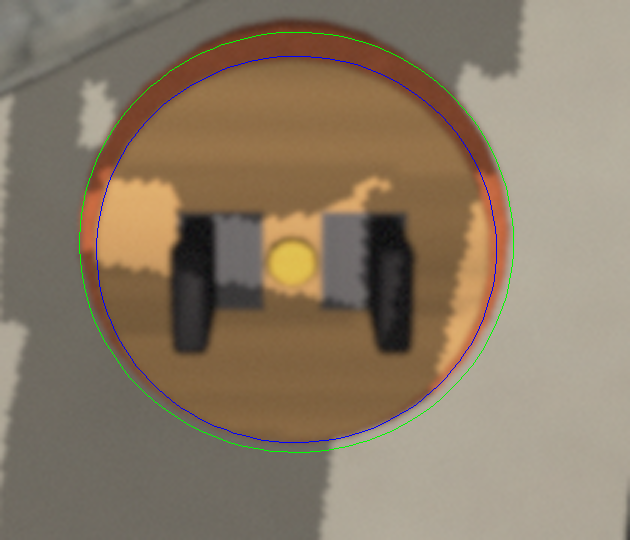

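View pics/e_s.png

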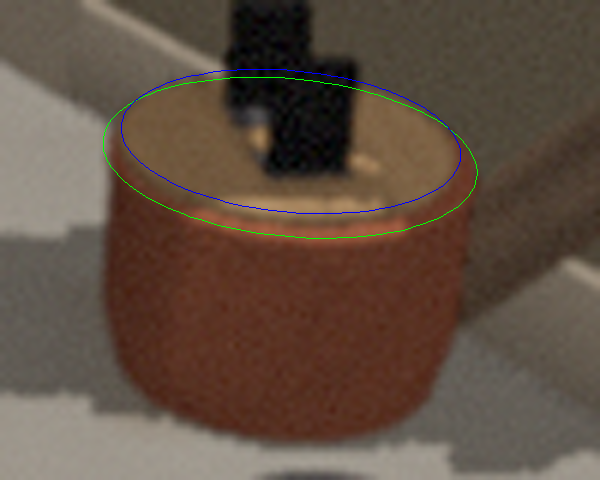

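```bash
python3 -c "
from rig import ctrl,readout
print(ctrl.finish_job(),readout.sense()['time_s'])"
```

```text
the job is handed in; nothing more can be done
the job is handed in; nothing more can be done
```

I pinched the dust cap's tabs and lowered it into the pot farthest from the base (about 699 mm against 628 mm for the other). The flange met the rim with the tool within about 1 mm of the planned height. I then opened the fingers slowly, backed the hand straight up and handed the job in. The final reading before that was at about 11 s, well under the 48 s limit.

- **Fit:** in the last wrist and side pictures the flange lies flat on the rim. It looks centred to within about 1–2 mm by eye, using outlines drawn over the pictures.
- **Tabs:** both lugs look fully and evenly sprung out. I could not see the noses under the rim or read the tab joints directly.
- **Pot and bystanders:** the pot still matches its starting outline. The hand stayed well clear of the tealights, matchbox and votive, but I did not re-measure where they stand.
- **Forces:** the force reading was about 9 N at most when I checked after each move, and close to zero after release, with nothing touching the robot.

No check failed. The one disagreement was early on: the top and wrist cameras differed by about 3 mm on the cap's position, so I used the average, and the grasp came out centred.

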